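# Check a rebuilt brake lever for firmness

## Task

Check the silver-bladed brake lever on the handlebar held in the vise: with the outside of the fingers press its blade in towards the bar until it comes up firm short of the bar, and keep it pressed firmly for two seconds, as you would to see that it does not sink. Then let it come all the way out again and finish clear of everything. Only press the blade, without gripping anything or holding on to the bar, and leave the black lever and the loose things on the bench alone.

Things in the scene. Friction and masses are not known exactly. Their poses are not given: they have to be found in the camera images.
- handlebar: Flat bicycle handlebar on a stem and steerer stub, clamped in a grey bench vise; fixed. Origin on the bench under the steerer, x away from the robot, y along the bar, z up. Bar axis level, 190 mm up, at local x -75 mm, 610 mm long. Stem top 216 mm high; lever reservoirs reach 213 mm, at local x -121 to -95 mm, 58 to 170 mm either side of the middle. Vise jaws 127 mm high, 100 mm wide.
- grip_mid (a point): Point on the bar's axis inside the black rubber grip behind the silver blade, 240 mm along +y from the bar's middle. The grip is 32 to 34 mm thick and lies 182 to 310 mm out from the middle. Axes as the handlebar's.
- silver_lever: The brake lever with the bare silver blade, on the bar's +y half. Origin on its vertical pivot, 190 mm up, 44 mm from the bar's axis on the robot's side, 155 mm along y from the bar's middle. x axis towards the bar, y axis outwards along the blade. Its reach setting differs from start to start: the frame is turned up to 0.07 rad against the bar's.
- silver_pad (a point): Where to press the silver blade: middle of the outer face (away from the bar) of its straight finger section, 82 mm out from and 33 mm ahead of the pivot, 77 mm from the bar's axis at rest. Straight from 37 mm inwards to 27 mm outwards along its y, 14 mm high, 10 mm thick; then the end curls away from the bar by up to 14 mm. Turns with the blade; its x axis is level, into the blade, towards the bar.
- silver_blade (a joint): Turn of the silver blade, rad: 0 = out (spring returned), grows towards the bar (turning clockwise from above). At the pad 3 N starts it, 6 N brings it to 0.30 rad (24 mm), where it comes up firm with about 25 mm left to the grip; past that it gives about 1 mm per 5 N. A firm hand check is 12 to 20 N; never over 40 N.
- black_blade (a joint): Turn of the other brake lever's black blade, on the bar's -y half, mirror image of the silver one (0 = out, grows towards the bar).
- crank: Loose silver crank arm lying flat on the bench below the silver lever, 191 x 34 x 18 mm, long axis = x; origin under its middle.
- oil: Loose white oil bottle with a red cap, 48 mm across and 150 mm tall, standing on the robot's side of the bar, 150 to 190 mm inwards (along the bar) of the silver pad; origin under its middle.
- spanner: Loose steel spanner, 190 mm long, lying on the bench on the robot's side of the bar; origin under its middle.
- spare_lever: Loose spare brake lever with a silver blade, lying on the bench near the black lever, not on the bar; about 90 x 220 mm, 31 mm high; origin underneath.

How it is judged:
On the way:
1. the silver lever is in and firm (0.29 rad or more) and kept there 1.5 s with at least 9 N from the outside of the fingers (grasp point on the outer side of the blade) (value of joint silver_blade above 0.29 rad and contact force between the fingers and silver_lever above 9 N and x of the grasp point in the frame of silver_pad below -0.003 m), for 1.5 s.
At the end, for the whole second after the job is handed in: The silver lever, having been held firm, is back out (within 0.03 rad of rest), the black lever is out too, the crank, bottle, spanner and spare lever are within 20 mm of where they were, and the robot touches nothing (value of joint each of silver_blade, black_blade below 0.03 rad and distance of each of crank, oil, spanner, spare_lever from where it was at the start of the episode below 0.02 m).
It fails at once if the lever is forced (over 40 N) (contact force between the fingers and silver_lever above 40 N).
It fails at once if the blade is pinched or hooked: pushed on with the grasp point beyond its outer face (contact force between the fingers and silver_lever above 4 N and x of the grasp point in the frame of silver_pad above 0.004 m).
It fails at once if the bar, stem or vise is gripped or leaned on (over 6 N) (contact force between any of the fingers, the arm and handlebar above 6 N).
It fails at once if the black lever is pressed (over 0.06 rad) (value of joint black_blade above 0.06 rad).
It fails at once if a loose thing on the bench is lifted or moved by more than 20 mm (distance of any of crank, oil, spanner, spare_lever from where it was at the start of the episode above 0.02 m).
It also fails if it takes over 40 s, if anything falls off the work surface, if the arm or the gripper's body presses on something with over 40 N, if the wrist force passes 120 N, or if a joint passes its speed limit or range.

## Robot

A 6-joint arm with a two-finger parallel gripper is mounted at the origin on the work surface. World frame = base frame: x ahead of the robot, y to its left, z up, the work surface at z = 0. Lengths are in m, angles in rad, forces in N, time in s.
With the tool pointing down it reaches from about 0.3 to 0.825 m from the base axis. Payload 5.4 kg.
Tool frame: the origin (TCP) lies midway between the tips of the shut fingers; the grasp point (between the pads) lies 19 mm behind it; z points along the fingers, y is the direction in which the jaws open and shut (so a half turn about z gives the same grasp; the last joint's range is limited). The gripper opens to 92 mm and grips with 3 to 60 N. Pads are 20 mm wide; open, the fingers measure 128 mm over their backs; the gripper's body (75 mm by 189 mm) begins 69 mm behind the grasp point.
Start: joints at [-0.21, 0.158, 1.597, -0, 1.386, -0.21], TCP at [0.575, -0, 0.215] pointing down, gripper open.
Joint ranges: [-2.91, 2.91], [-0.94, 2.29], [0.18, 2.7], [-1.29, 4.43], [0.17, 2.64], [-3, 3]. Speed limits (rad/s): [2.57, 2.57, 3.14, 3.14, 3.14, 3.14].

## Interface

Orientations are given as a unit quaternion [x, y, z, w].
In Python, from plant import robot, optics, boxes_of, masks_of, place_of gives the robot as it stands.
- The arm moves only by the tool carry_out, never from a script. Its argument "targets" is one flat list of numbers, 7 for each row, row after row: the shift along the world's x, y, z in mm, then the turn, a rotation vector about the world's x, y, z in rad, then the opening, from -1 (shut) to 1 (fully open). A call has 1 to 10 rows; each row is the pose to reach, as a shift and turn from the pose measured when the call began; what a row does not reach only later rows make up. A row lasts 1/10 s, in which the tool goes at most 50 mm and 8.59 degrees, less where a joint would pass 70% of its speed; a pose out of reach is approached as far as the arm can. A call with a gripper value outside its range is refused whole. The fingers move at their own pace and stop on an object; "force" is the grip in N (left out, the last holds). Time passes only in rows, so rows that repeat a pose let the fingers close. It gives the time, the measured TCP pose, the force and the opening at its end, in the units of the state.
- robot.read_state(): the state, without advancing time (a new reading comes with each control period).
- optics.get_image(name): name is "scene" or "side" or "wrist"; returns the picture (400x640x3 uint8, red, green, blue); there is no depth.
- optics.calibration(name): a dict with "mtx" (3x3 intrinsics, pixels), "distortion" ([k1, k2, p1, p2, k3] as OpenCV has them; the pictures are not rectified), "rvec" (rotation vector, rad) and "tvec" (3), from world to camera coordinates, as OpenCV has them. Camera axes: x right, y down, z forward; pixel columns grow to the right and rows downward; lengths in m; the calibration is good to about 2 mm. A picture is of the moment at which its call begins: read the wrist's pose just before it. calibration takes no time and is no camera call; for the wrist camera it gives the pose at the moment of the call.
- robot.job_done(): hands the job in, once; it reports no verdict.
Trained networks look in the newest picture that a camera, given by its name, has taken for a name from the list of things; names that differ only in an ending like _2 or _b are one class to them, and where a whole thing is asked for, a point or a joint stands for the part that bears it (a point fixed in the world has none). Each returns a list of dicts, best first, with "conf" (0 to 1); they miss things now and then, are a little off and sometimes report something else, mostly with a low value. They report only what shows in the picture. A call takes as long as a camera call.
- boxes_of(camera, thing): "pixel" ([column, row] in pixels, amid what is visible of it).
- masks_of(camera, thing): "region" (400x640 bool, what is visible of it) and "pixel" ([column, row] in pixels, amid what is visible of it).
- place_of(camera, thing): "pixel" ([column, row] in pixels: a listed point, or the origin of a listed thing).
The state is a dict: "time_s": time; "joint_positions": joint angles; "joint_velocities": joint speeds; "joint_torque": joint torques, N m; "tool_pos": TCP position; "tool_rot": TCP orientation; "ft_force": force on the tool from outside, world axes, zero at the start; "moment": the same for the moment, N m; "finger_gap": finger opening in m.
Only numpy, scipy, OpenCV 4.12 (cv2) and the standard library are available. Lean on these libraries where they do the work, as an engineer would, in place of code of your own. Each camera call takes 0.05 s, during which the arm holds its last target.

## Working session

There is one attempt and no reset: what is moved stays moved. The work goes in short steps, Python scripts to look and compute and a tool call to move; the robot and the scene stay as the last step left them, time stands still between calls to the robot, and variables do not carry over. Pictures are saved under pics/ and viewed, and the job is handed in when it is done.

Besides the shell and the picture viewer there is one more tool, called after "Emit:" as name(argument=value, ...) on one line, values as JSON. carry_out: Moves the arm, as the interface text tells. Its arguments: {"type":"object","properties":{"targets":{"type":"array"},"force":{"type":"number"}},"required":["targets"]}

```bash
mkdir -p pics; cat > h.py <<'E'
import numpy as np, cv2
from plant import robot, optics, boxes_of, masks_of, place_of
def snap(n,f):
    im=optics.get_image(n); cv2.imwrite('pics/'+f,im[:,:,::-1]); return im
def ray(n,px):
    c=optics.calibration(n); R,_=cv2.Rodrigues(np.array(c['rvec'],float))
    t=np.array(c['tvec'],float).ravel()
    u=cv2.undistortPoints(np.array([[px]],float),np.array(c['mtx'],float),np.array(c['distortion'],float))[0,0]
    d=R.T@np.array([u[0],u[1],1.]); return -R.T@t, d/np.linalg.norm(d)
def atz(n,px,z):
    o,d=ray(n,px); return o+d*(z-o[2])/d[2]
def tri(rs):
    A=np.zeros((3,3));b=np.zeros(3)
    for o,d in rs:
        P=np.eye(3)-np.outer(d,d);A+=P;b+=P@o
    p=np.linalg.solve(A,b); return p,[np.linalg.norm((np.eye(3)-np.outer(d,d))@(p-o)) for o,d in rs]
def proj(n,p):
    c=optics.calibration(n)
    return cv2.projectPoints(np.array(p,float).reshape(-1,3),np.array(c['rvec'],float),np.array(c['tvec'],float),np.array(c['mtx'],float),np.array(c['distortion'],float))[0][:,0]
E
python3 - <<'E'
from h import *
np.set_printoptions(precision=4,suppress=True)
s=robot.read_state(); print(s['time_s'],s['tool_pos'],s['tool_rot'],s['ft_force'],s['finger_gap'])
for n in ['scene','side','wrist']: snap(n,n+'0.png'); print(n,ray(n,[320,200]))
hz={'silver_pad':.19,'silver_lever':.19,'grip_mid':.19,'handlebar':0,'oil':0,'crank':0,'spanner':0,'spare_lever':0}
for t,z in hz.items():
    rs=[]
    for n in ['scene','side','wrist']:
        for r in place_of(n,t)[:2]:
            print(t,n,round(r['conf'],2),np.array(r['pixel']),atz(n,r['pixel'],z))
E
```

```text
0.0 [0.5744 0.0001 0.2137] [ 0.7071  0.7071 -0.0005 -0.0008] [-0.383  -0.0022  0.0766] 0.09207124956538691
scene (array([0.9854, 0.4599, 0.9821]), array([-0.4096, -0.4864, -0.7718]))
side (array([ 0.1083, -0.8604,  0.8111]), array([ 0.3845,  0.72  , -0.5778]))
wrist (array([0.5749, 0.0766, 0.3838]), array([ 0.0142, -0.2659, -0.9639]))
silver_pad scene 0.83 [382.7 255.6] [0.5681 0.1643 0.19  ]
silver_pad scene 0.67 [355.7 243.9] [0.5895 0.1047 0.19  ]
silver_pad side 0.53 [287.4 147.8] [0.5663 0.1738 0.19  ]
silver_lever scene 0.75 [352.1 229.8] [0.5692 0.0727 0.19  ]
silver_lever side 0.67 [309.9 158.7] [0.5904 0.0898 0.19  ]
silver_lever wrist 0.79 [326.9 122.4] [0.5825 0.0747 0.19  ]
grip_mid scene 0.94 [352.8 270.6] [0.6402 0.1479 0.19  ]
grip_mid side 0.81 [311.6 148.7] [0.6196 0.1343 0.19  ]
handlebar scene 0.71 [276.6 255.4] [ 0.6738 -0.0947  0.    ]
handlebar side 0.64 [373.7 241.8] [ 0.6756 -0.0909  0.    ]
handlebar wrist 0.56 [383.1 246.1] [ 0.672  -0.0981  0.    ]
oil scene 0.61 [353.5 244.5] [ 0.5002  0.017  -0.    ]
oil scene 0.45 [385. 253.] [ 0.4576  0.0919 -0.    ]
oil side 0.72 [296.9 240.3] [ 0.5047  0.0206 -0.    ]
oil wrist 0.68 [257.6 165.6] [0.4987 0.0177 0.    ]
crank scene 0.81 [394.8 297. ] [0.5329 0.1951 0.    ]
crank side 0.94 [277.5 206. ] [0.5268 0.1894 0.    ]
crank wrist 0.81 [278.7   7.3] [0.5325 0.2038 0.    ]
spanner scene 0.55 [332.7 194.7] [ 0.4234 -0.149   0.    ]
spanner side 0.66 [300.2 288.3] [ 0.4314 -0.1402 -0.    ]
spare_lever scene 0.77 [284.  163.5] [ 0.4493 -0.3449  0.    ]
spare_lever side 0.8 [350.7 341. ] [ 0.4522 -0.3307  0.    ]
spare_lever wrist 0.77 [243.4 374.7] [ 0.4547 -0.3318  0.    ]
```

View pics/scene0.png

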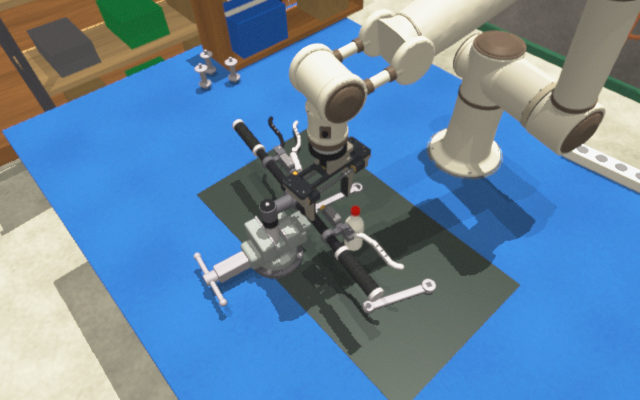

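View pics/side0.png

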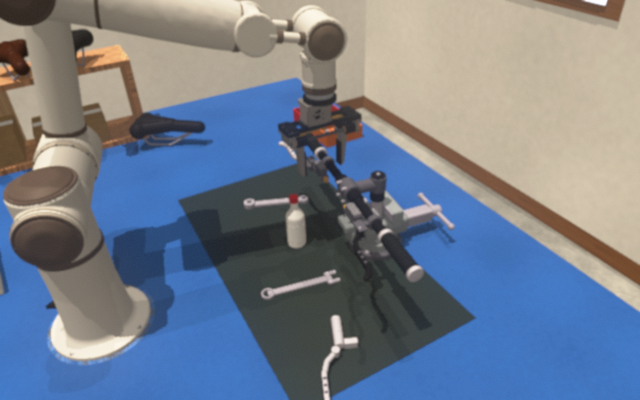

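View pics/wrist0.png

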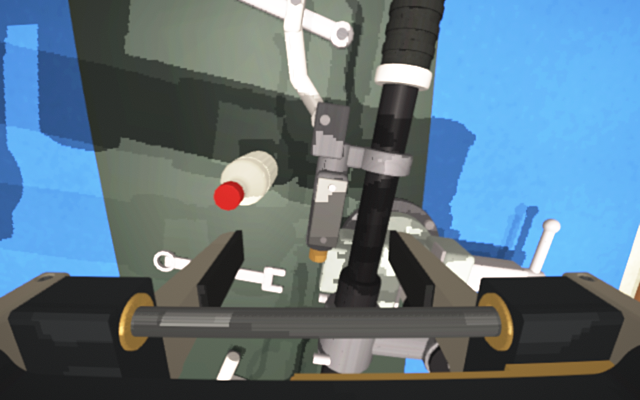

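The scene view shows the silver blade curving from about (352,230) to (400,267), with the bottle inwards of it and the crank below at (400,294). The detections agree on a bar yaw of about -0.16 rad. I'll lift, shut the fingers, move to the robot's side of the blade, and measure again from there.

Emit:
carry_out(targets=[0,0,25,0,0,0,-1,0,0,50,0,0,0,-1,-20,30,50,0,0,-0.05,-1,-40,70,50,0,0,-0.1,-1,-65,110,50,0,0,-0.16,-1,-85,150,50,0,0,-0.16,-1,-95,180,50,0,0,-0.16,-1,-95,180,50,0,0,-0.16,-1,-95,180,50,0,0,-0.16,-1], force=10)

```text
time_s: 2.25
tool_pos: [0.4799, 0.1802, 0.2647]
tool_rot: [0.761, 0.649, 0.0, 0.0]
ft_force: [0.1, 0.2, 0.1]
finger_gap: 0.0221
```

```bash
python3 - <<'E'
from h import *
from scipy.optimize import least_squares
np.set_printoptions(precision=4,suppress=True)
s=robot.read_state(); print(s['time_s'],s['tool_pos'],s['tool_rot'],s['ft_force'],s['finger_gap'])
D={}
for n in ['scene','side','wrist']:
    im=snap(n,n+'1.png')
    for t in ['silver_pad','silver_lever','grip_mid','handlebar']:
        for r in place_of(n,t)[:2]:
            print(t,n,round(r['conf'],2),np.array(r['pixel']),atz(n,r['pixel'],0 if t=='handlebar' else .19))
            if (t,n) not in D and r['conf']>.4: D[t,n]=r['pixel']
def pts(q):
    x,y,a,d=q; R=lambda a:np.array([[np.cos(a),-np.sin(a)],[np.sin(a),np.cos(a)]])
    O=np.array([x,y]); P={}
    P['handlebar']=np.r_[O,0]; P['grip_mid']=np.r_[O+R(a)@[-.075,.24],.19]
    pv=O+R(a)@[-.119,.155]; P['silver_lever']=np.r_[pv,.19]
    P['silver_pad']=np.r_[pv+R(a+d)@[-.033,.082],.19]; return P
k=list(D)
f=lambda q:np.concatenate([(proj(n,pts(q)[t])[0]-D[t,n]) for t,n in k]+[[q[3]/.02]])
r=least_squares(f,[.674,-.095,-.16,0],loss='soft_l1',f_scale=2,x_scale=[.01,.01,.05,.05])
print(r.x); 
for t,p in pts(r.x).items(): print(t,p)
for (t,n),e in zip(k,f(r.x)[:-1].reshape(-1,2)): print(t,n,e)
E
```

```text
2.25 [0.4799 0.1802 0.2647] [0.7609 0.6489 0.     0.0003] [0.1461 0.1824 0.0512] 0.022087959550907494
silver_pad scene 0.86 [381.5 254.2] [0.5674 0.1602 0.19  ]
silver_lever scene 0.84 [349.9 228.2] [0.5697 0.0663 0.19  ]
grip_mid scene 0.71 [353.3 269.4] [0.6374 0.1466 0.19  ]
handlebar scene 0.62 [278.7 253.6] [ 0.6663 -0.0953  0.    ]
silver_pad side 0.59 [285.9 147.3] [0.564  0.1786 0.19  ]
silver_lever side 0.75 [311.9 159. ] [0.5941 0.0857 0.19  ]
grip_mid side 0.62 [311.5 147. ] [0.6239 0.1428 0.19  ]
handlebar side 0.65 [375.  242.1] [ 0.6778 -0.0937 -0.    ]
silver_pad wrist 0.81 [408.2 216.9] [0.5602 0.1604 0.19  ]
silver_lever wrist 0.81 [437.5 298.8] [0.5825 0.0719 0.19  ]
silver_lever wrist 0.32 [449.  309.8] [0.5933 0.0573 0.19  ]
grip_mid wrist 0.78 [492.2 208.4] [0.635  0.1563 0.19  ]
handlebar wrist 0.91 [446.3 313.9] [ 0.6668 -0.1043  0.    ]
[ 0.6699 -0.0988 -0.1686 -0.0079]
handlebar [ 0.6699 -0.0988  0.    ]
grip_mid [0.6362 0.1504 0.19  ]
silver_lever [0.5786 0.074  0.19  ]
silver_pad [0.5605 0.1605 0.19  ]
silver_pad scene [ 2.3754 -1.7649]
silver_lever scene [-0.4455  4.2924]
grip_mid scene [1.7213 0.8442]
handlebar scene [-1.872  -0.0528]
silver_pad side [1.7455 3.1088]
silver_lever side [-3.1429  3.5803]
grip_mid side [ 2.6368 -2.3123]
handlebar side [-1.3827  2.1055]
silver_pad wrist [ 0.3835 -0.018 ]
silver_lever wrist [-4.0971 -1.146 ]
grip_mid wrist [1.2962 6.0467]
handlebar wrist [ 1.6577 -2.8855]
```

View pics/wrist1.png

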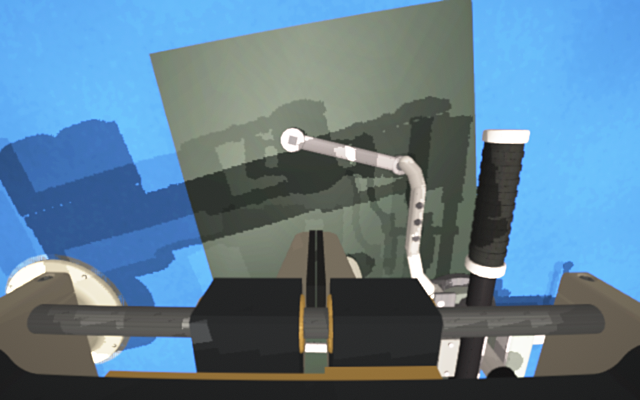

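```bash
python3 - <<'E'
from h import *
im=cv2.imread('pics/wrist1.png')
a=-.1686
R=lambda a:np.array([[np.cos(a),-np.sin(a)],[np.sin(a),np.cos(a)]])
O=np.array([.6699,-.0988])
for y in [.182,.24,.305]:
    p=proj('wrist',np.r_[O+R(a)@[-.075,y],.19])[0]; cv2.circle(im,tuple(int(v) for v in p),3,(0,0,255),-1)
pv=O+R(a)@[-.119,.155]
for q in [[0,0],[-.033,.045],[-.033,.082],[-.033,.109]]:
    p=proj('wrist',np.r_[pv+R(a-.008)@q,.197])[0]; cv2.circle(im,tuple(int(v) for v in p),2,(0,255,0),-1)
cv2.imwrite('pics/wrist1b.png',cv2.resize(im[60:380,300:620],(800,600)[:1]*0 or (600,600)))
E
```

```text
(no output)
```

View pics/wrist1b.png

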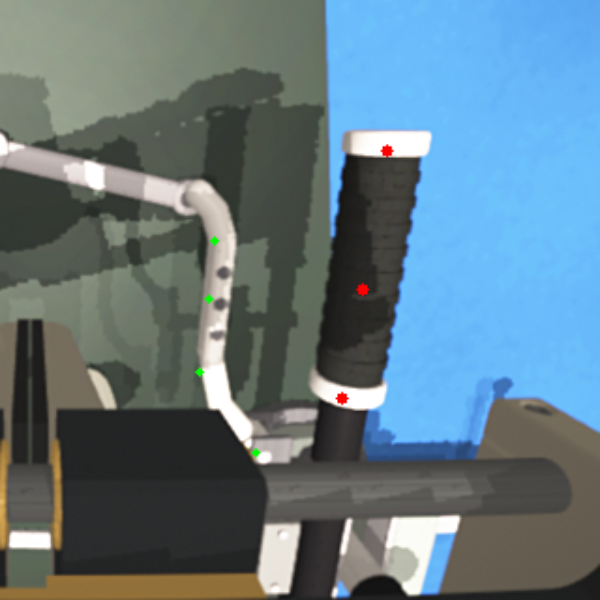

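The wrist view confirms the fit. The pad projects onto the blade's outer face at about (411,220) and the grip dots land on the grip. The pad is at about (0.561, 0.160, 0.19) with its normal at -0.17 rad. Next I'll descend in front of it and come up close, without touching.

Emit:
carry_out(targets=[0,0,-35,0,0,0,-1,5,0,-70,0,0,0,-1,15,-6,-95,0,0,0,-1,34,-12,-95,0,0,-0.01,-1,44,-14,-95,0,0,-0.01,-1,50,-15,-95,0,0,-0.01,-1,50,-15,-95,0,0,-0.01,-1])

```text
time_s: 3.7
tool_pos: [0.531, 0.165, 0.1705]
tool_rot: [0.765, 0.644, 0.001, 0.0]
ft_force: [-0.3, 1.1, -0.3]
finger_gap: 0.0005
```

```bash
python3 - <<'E'
from h import *
np.set_printoptions(precision=4,suppress=True)
s=robot.read_state(); print(s['time_s'],s['tool_pos'],s['ft_force'],s['finger_gap'])
a=snap('wrist','w2.png')[60:380,300:620];b=snap('scene','s2.png')[150:350,250:450]
cv2.imwrite('pics/c2.png',np.hstack([cv2.resize(x,(400,400)) for x in (a,b)])[:,:,::-1])
E
```

```text
3.7 [0.531  0.165  0.1705] [-0.2611  1.0954 -0.2506] 0.00047654303857979215
```

View pics/c2.png

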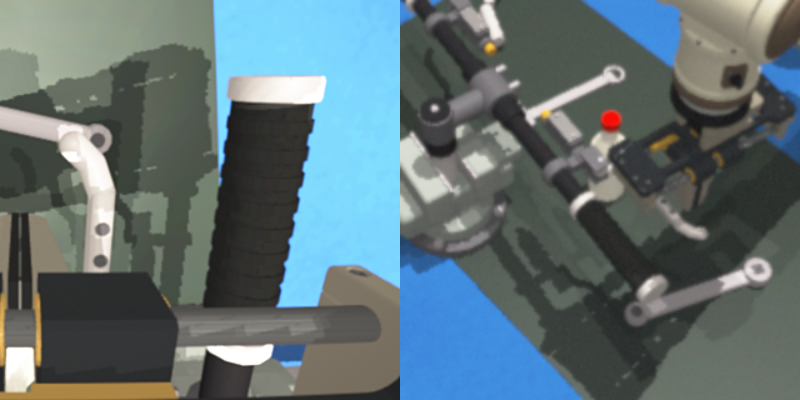

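The picture shows a gap between the fingers and the blade, and nothing is touched. Now a gentle approach to find contact.

Emit:
carry_out(targets=[4,-0.7,0,0,0,0,-1,7,-1.2,0,0,0,0,-1,10,-1.7,0,0,0,0,-1,12,-2,0,0,0,0,-1,14,-2.2,0,0,0,0,-1,16,-2.2,0,0,0,-0.02,-1])

```text
time_s: 4.4
tool_pos: [0.5462, 0.163, 0.1702]
tool_rot: [0.771, 0.637, 0.0, 0.0]
ft_force: [-0.1, 0.4, -0.1]
finger_gap: 0.0003
```

Emit:
carry_out(targets=[2,0,0,0,0,-0.01,-1,4,0,0,0,0,-0.02,-1,6,0.3,0,0,0,-0.03,-1])

```text
time_s: 4.7
tool_pos: [0.5515, 0.1643, 0.1701]
tool_rot: [0.781, 0.625, 0.0, -0.001]
ft_force: [-4.5, 4.0, 2.9]
finger_gap: 0.0004
```

```bash
python3 - <<'E'
from h import *
np.set_printoptions(precision=4,suppress=True)
s=robot.read_state(); print(s['time_s'],s['tool_pos'],s['ft_force'],s['moment'])
a=snap('wrist','w3.png')[60:380,300:620];b=snap('scene','s3.png')[150:350,250:450]
cv2.imwrite('pics/c3.png',np.hstack([cv2.resize(x,(400,400)) for x in (a,b)])[:,:,::-1])
E
```

```text
4.7 [0.5515 0.1643 0.1701] [-4.4757  3.9885  2.903 ] [0.6674 0.7023 0.0402]
```

View pics/c3.png

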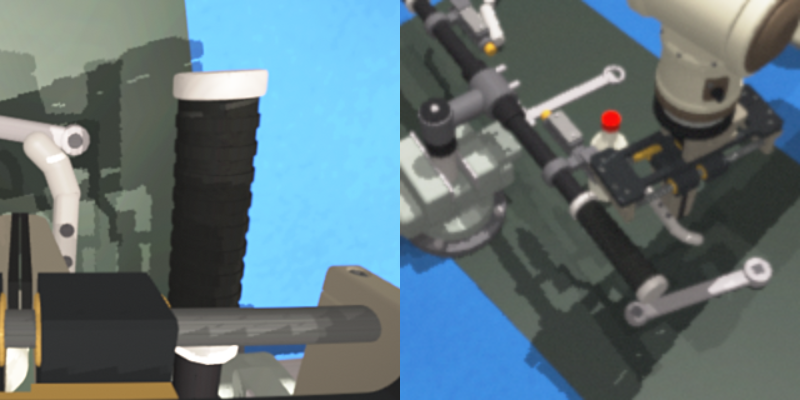

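Contact began at TCP x of about 0.548, and the view shows the fingers against the blade's middle. I'll continue in small steps along the arc.

Emit:
carry_out(targets=[0,0,0,0,0,0,-1,2,0.3,0,0,0,-0.02,-1,4,0.7,0,0,0,-0.04,-1,6,1.1,0,0,0,-0.06,-1,6,1.1,0,0,0,-0.06,-1])

```text
time_s: 5.3
tool_pos: [0.5575, 0.166, 0.1701]
tool_rot: [0.8, 0.601, 0.0, -0.002]
ft_force: [-5.1, 3.3, 3.3]
finger_gap: 0.0005
```

Emit:
carry_out(targets=[2,0.4,0,0,0,-0.02,-1,4,0.8,0,0,0,-0.04,-1,6,1.2,0,0,0,-0.07,-1,8,1.6,0,0,0,-0.09,-1,10,1.8,0,0,0,-0.11,-1,12,2,0,0,0,-0.13,-1,12,2,0,0,0,-0.13,-1])

```text
time_s: 6.0
tool_pos: [0.5694, 0.1683, 0.1701]
tool_rot: [0.837, 0.547, 0.0, -0.002]
ft_force: [-5.4, 2.3, 4.6]
finger_gap: 0.0005
```

Emit:
carry_out(targets=[2,0.3,0,0,0,-0.02,-1,4,0.5,0,0,0,-0.04,-1,4,0.5,0,0,0,-0.04,-1])

```text
time_s: 6.3
tool_pos: [0.5732, 0.1687, 0.1701]
tool_rot: [0.848, 0.529, -0.001, -0.002]
ft_force: [-6.5, 0.5, 3.7]
finger_gap: 0.0003
```

Emit:
carry_out(targets=[1,0,0,0,0,0,-1,2,0,0,0,0,0,-1,2,0,0,0,0,0,-1])

```text
time_s: 6.6
tool_pos: [0.5733, 0.1687, 0.17]
tool_rot: [0.849, 0.529, -0.003, -0.004]
ft_force: [-12.0, 0.1, 7.3]
finger_gap: 0.0008
```

Firm stop: the position stalls while the force rises. I'll hold it at about 15–18 N for two seconds, keeping the push offset because each call starts from the measured pose.

Emit:
carry_out(targets=[2,0,0,0,0,0,-1,2.5,0,0,0,0,0,-1,2.5,0,0,0,0,0,-1,2.5,0,0,0,0,0,-1,2.5,0,0,0,0,0,-1])

```text
time_s: 7.1
tool_pos: [0.5732, 0.1687, 0.17]
tool_rot: [0.849, 0.528, -0.006, -0.005]
ft_force: [-14.4, 1.3, 9.6]
finger_gap: 0.0008
```

```bash
python3 - <<'E'
from h import *
np.set_printoptions(precision=4,suppress=True)
s=robot.read_state(); print(s['time_s'],s['tool_pos'],s['ft_force'],s['moment'])
a=snap('wrist','w4.png')[60:380,300:620];b=snap('scene','s4.png')[150:350,250:450]
cv2.imwrite('pics/c4.png',np.hstack([cv2.resize(x,(400,400)) for x in (a,b)])[:,:,::-1])
for n in ['wrist','scene']:
  for r in place_of(n,'silver_pad')[:1]: print(n,r['conf'],r['pixel'],atz(n,r['pixel'],.19))
s=robot.read_state(); print(s['time_s'],s['tool_pos'],s['ft_force'])
E
```

```text
7.1 [0.5732 0.1687 0.17  ] [-14.41     1.2532   9.5766] [-0.0035  2.277  -0.1242]
wrist 0.92 [343.0, 259.4] [0.5878 0.1623 0.19  ]
scene 0.54 [376.4, 261.1] [0.5877 0.1647 0.19  ]
7.3 [0.5732 0.1687 0.17  ] [-14.6161   0.5976   8.0084]
```

View pics/c4.png

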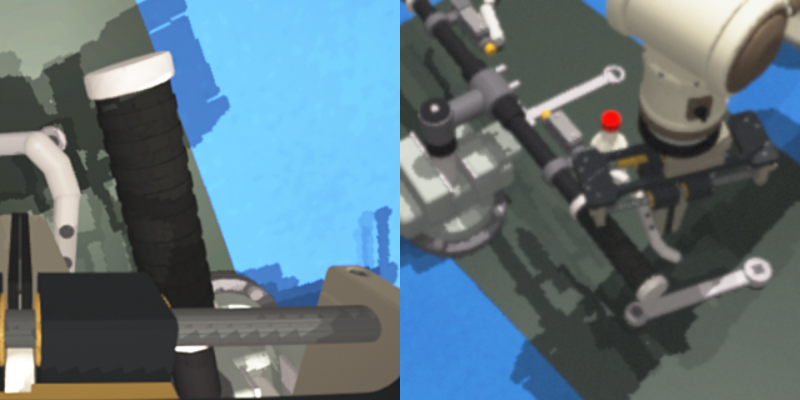

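The pad moved about 24–27 mm as expected, but the TCP barely gave as the force rose. I'll check the blade angle using the holes in its top face, comparing the rest and current wrist pictures.

```bash
python3 - <<'E'
from h import *
from scipy.spatial.transform import Rotation as Ro
np.set_printoptions(precision=4,suppress=True)
c=optics.calibration('wrist'); s=robot.read_state(); K=np.array(c['mtx']);d=np.array(c['distortion'])
Rc=cv2.Rodrigues(np.array(c['rvec'],float))[0]; t=np.array(c['tvec']).ravel()
Rt=Ro.from_quat(s['tool_rot']).as_matrix(); pt=np.array(s['tool_pos'])
# cam in tool
Rct=Rc@Rt; tct=t+Rc@pt
def cam(q,p):
    R=Rct@Ro.from_quat(q).as_matrix().T; return R,tct-R@np.array(p)
def atz2(cm,px,z):
    R,t=cm; u=cv2.undistortPoints(np.array([[px]],float),K,d)[0,0]; o=-R.T@t; v=R.T@np.array([u[0],u[1],1]); return o+v*(z-o[2])/v[2]
c1=cam([.7609,.6489,0,.0003],[.4799,.1802,.2647]); c4=(Rc,t)
def find(f,x0,x1,y0,y1):
    g=cv2.imread('pics/'+f,0)[y0:y1,x0:x1]; return cv2.resize(g,None,fx=6,fy=6,interpolation=cv2.INTER_CUBIC)
a=find('w1.png' if 0 else 'wrist1.png',380,460,150,300);b=find('w4.png',320,400,180,300)
h=max(a.shape[0],b.shape[0])
cv2.imwrite('pics/z.png',np.hstack([cv2.copyMakeBorder(x,0,h-x.shape[0],0,0,cv2.BORDER_CONSTANT)[:600] for x in (a[:600],b[:600])])[:600,:800])
np.savez('cams.npz',R1=c1[0],t1=c1[1],R4=Rc,t4=t,K=K,d=d)
E
```

```text
(no output)
```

View pics/z.png

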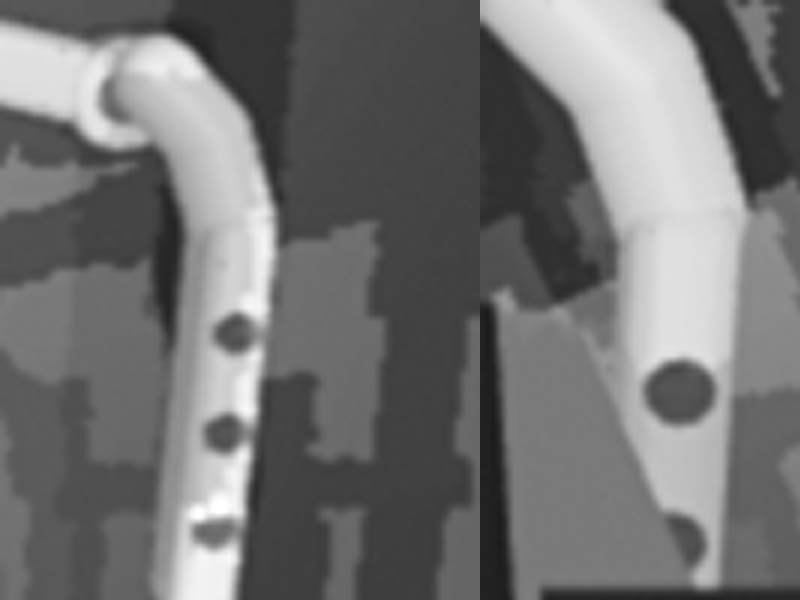

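```bash
python3 - <<'E'
import numpy as np,cv2
np.set_printoptions(precision=4,suppress=True)
z=np.load('cams.npz')
def at(R,t,px,h=.197):
    u=cv2.undistortPoints(np.array([[px]],float),z['K'],z['d'])[0,0];o=-R.T@t;v=R.T@np.array([u[0],u[1],1]);return (o+v*(h-o[2])/v[2])[:2]
A=[at(z['R1'],z['t1'],p) for p in [(419.3,205.5),(417.2,222.3),(415.3,238.5),(380+190/6,150+232/6),(380+270/6,150+205/6)]]
B=[at(z['R4'],z['t4'],p) for p in [(353.3,245.3),(320+142/6,180+235/6),(320+263/6,180+207/6)]]
print(np.array(A));print(np.array(B))
ang=lambda a,b:np.arctan2(*(b-a)[::-1])
for pv in [(.5786,.074),(.5825,.0735),(.576,.077)]:
    pv=np.array(pv); print([ang(pv,A[i])-ang(pv,B[j]) for i,j in ((0,0),(3,1),(4,2))],np.linalg.norm(A[0]-pv),np.linalg.norm(B[0]-pv))
E
```

```text
[[0.5683 0.1723]
 [0.5655 0.1574]
 [0.5629 0.1425]
 [0.5629 0.1881]
 [0.5742 0.1902]]
[[0.5971 0.1709]
 [0.5987 0.1865]
 [0.609  0.1842]]
[np.float64(0.29348512995470566), np.float64(0.3138066663689887), np.float64(0.3070707912596713)] 0.09885097427750114 0.09866423543886159
[np.float64(0.2919731316054037), np.float64(0.31203658819765945), np.float64(0.3060453318294314)] 0.0998284537815249 0.09850091555958354
[np.float64(0.3021046825295881), np.float64(0.32206266423118546), np.float64(0.314568771333972)] 0.09562313004164602 0.09625655402034342
```

The angle is about 0.30 rad by three independent features, so the blade is at its firm stop. Now I'll keep it pressed.

Emit:
carry_out(targets=[2.7,0,0,0,0,0,-1,2.7,0,0,0,0,0,-1,2.7,0,0,0,0,0,-1,2.7,0,0,0,0,0,-1,2.7,0,0,0,0,0,-1,2.7,0,0,0,0,0,-1,2.7,0,0,0,0,0,-1,2.7,0,0,0,0,0,-1,2.7,0,0,0,0,0,-1,2.7,0,0,0,0,0,-1])

```text
time_s: 8.3
tool_pos: [0.5731, 0.1687, 0.1701]
tool_rot: [0.849, 0.528, -0.009, -0.007]
ft_force: [-16.3, -0.1, 10.3]
finger_gap: 0.0008
```

Emit:
carry_out(targets=[2.7,0,0,0,0,0,-1,2.7,0,0,0,0,0,-1,2.7,0,0,0,0,0,-1,2.7,0,0,0,0,0,-1,2.7,0,0,0,0,0,-1,2.7,0,0,0,0,0,-1,2.7,0,0,0,0,0,-1,2.7,0,0,0,0,0,-1,2.7,0,0,0,0,0,-1,2.7,0,0,0,0,0,-1])

```text
time_s: 9.3
tool_pos: [0.5729, 0.1687, 0.1702]
tool_rot: [0.849, 0.528, -0.013, -0.008]
ft_force: [-15.8, 0.1, 9.9]
finger_gap: 0.0006
```

```bash
python3 - <<'E'
from h import *
np.set_printoptions(precision=4,suppress=True)
s=robot.read_state(); print(s['time_s'],s['tool_pos'],s['ft_force'],s['moment'])
snap('wrist','w5.png')
g=cv2.imread('pics/w5.png')[180:300,300:460]
cv2.imwrite('pics/w5z.png',cv2.resize(g,None,fx=5,fy=5,interpolation=cv2.INTER_CUBIC))
from numpy import load
E
```

```text
9.3 [0.5729 0.1687 0.1702] [-15.7978   0.0622   9.8835] [-0.0004  2.5843 -0.0983]
```

View pics/w5z.png

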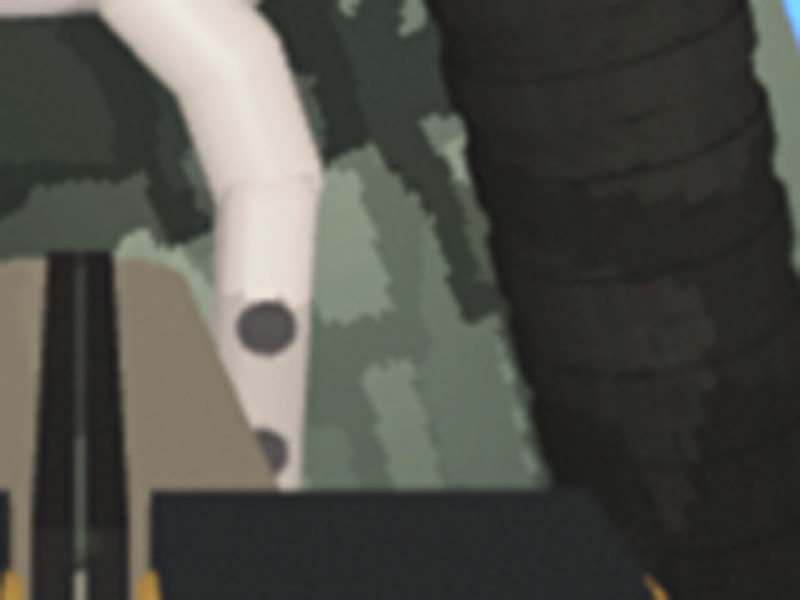

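The hole is in the same place as before, so the blade did not sink. The force held at about 16 N horizontally from 7.1 to 9.3 s. The upward part comes from the finger's taper, and the moment arm still fits a single contact at the blade. Now I'll release it along the arc and back off.

Emit:
carry_out(targets=[-3,-0.5,0,0,0,0.03,-1,-7,-1,0,0,0,0.08,-1,-12,-2,0,0,0,0.14,-1,-18,-3.5,0,0,0,0.2,-1,-24,-5,0,0,0,0.26,-1,-32,-5,0,0,0,0.28,-1,-45,-3,0,0,0,0.28,-1,-65,0,0,0,0,0.28,-1,-85,5,0,0,0,0.28,-1,-95,10,0,0,0,0.28,-1])

```text
time_s: 10.35
tool_pos: [0.4773, 0.1786, 0.1701]
tool_rot: [0.768, 0.64, -0.013, -0.006]
ft_force: [-0.3, -0.4, 0.2]
finger_gap: 0.0007
```

Emit:
carry_out(targets=[0,0,30,0,0,0,-1,0,0,65,0,0,0,-1,0,0,95,0,0,0,-1,0,0,95,0,0,0,-1,0,0,95,0,0,0,-1])

```text
time_s: 10.85
tool_pos: [0.4781, 0.1786, 0.2655]
tool_rot: [0.768, 0.64, -0.013, -0.005]
ft_force: [0.2, -0.3, -0.8]
finger_gap: 0.0005
```

```bash
python3 - <<'E'
from h import *
np.set_printoptions(precision=4,suppress=True)
s=robot.read_state(); print(s['time_s'],s['tool_pos'],s['ft_force'],s['joint_velocities'])
im={n:snap(n,n+'6.png') for n in ['wrist','scene','side']}
cv2.imwrite('pics/c6.png',np.vstack([np.hstack([cv2.resize(im['wrist'][60:360,160:560],(400,300)),im['scene'][90:390,200:600]]),np.hstack([im['side'][90:390,140:540]]*2)])[:,:,::-1])
for n in ['wrist','scene','side']:
  for t,z in [('silver_pad',.19),('crank',0),('oil',0),('spanner',0),('spare_lever',0)]:
    for r in place_of(n,t)[:1]: print(n,t,round(r['conf'],2),atz(n,r['pixel'],z))
E
```

```text
10.85 [0.4781 0.1786 0.2655] [ 0.1616 -0.3301 -0.7933] [-0.0026  0.0232  0.0454  0.002   0.0037 -0.0031]
wrist silver_pad 0.9 [0.5582 0.164  0.19  ]
wrist crank 0.84 [0.5304 0.1988 0.    ]
wrist oil 0.79 [0.4962 0.0172 0.    ]
wrist spanner 0.51 [0.6084 0.0866 0.    ]
wrist spare_lever 0.68 [ 0.6444 -0.0656  0.    ]
scene silver_pad 0.67 [0.5679 0.1641 0.19  ]
scene crank 0.63 [0.535 0.199 0.   ]
scene oil 0.72 [ 0.4944  0.0145 -0.    ]
scene spanner 0.59 [ 0.4266 -0.1494  0.    ]
scene spare_lever 0.66 [ 0.4641 -0.3358  0.    ]
side silver_pad 0.71 [0.5614 0.1651 0.19  ]
side crank 0.73 [0.5315 0.1911 0.    ]
side oil 0.72 [0.4977 0.0215 0.    ]
side spanner 0.67 [ 0.4276 -0.1342  0.    ]
side spare_lever 0.58 [ 0.458  -0.3345  0.    ]
```

View pics/c6.png

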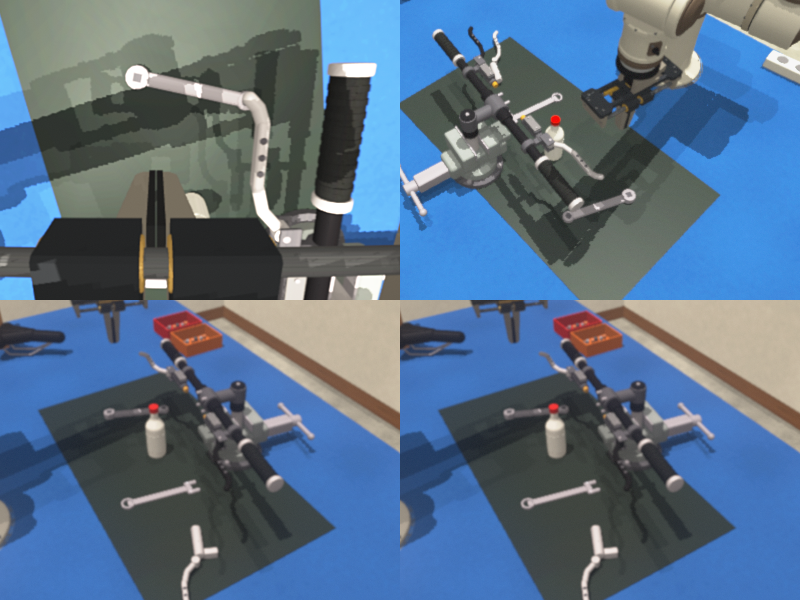

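The blade is back at its rest position, the loose things are where they were, and the arm is clear of everything. Handing in.

```bash
python3 -c "
from plant import robot
print(robot.job_done())"
```

```text
the job is handed in; nothing more can be done
None
```

I pressed the silver blade in with the back of the shut fingers until it came up firm, held it for over two seconds, let it out and handed the job in. `job_done` reports no verdict.

- **Press:** The blade came up firm at about 0.30 rad. Three features in the wrist picture gave 0.29 to 0.32, depending on where exactly the pivot is.
- **Hold:** I kept it pressed from about 6.6 s to 9.3 s. The horizontal force was 12 to 16 N, and the total at the wrist was 14 to 19 N, well under 40 N. The blade did not move between the start and end of the hold, so it did not sink.
- **Release:** The last pictures put the pad back at its rest position to within a few mm. The black lever looks out, the fingers are clear and the wrist force is near zero. I finished at 11.6 s of robot time.
- **Loose things:** The scene and side cameras place the crank, bottle, spanner and spare lever within about 18 mm of the first readings, mostly under 8 mm. That is the detectors' own scatter, and nothing looks moved in the pictures.

**Checks that disagreed:**
- The measured TCP hardly advanced as the force rose, less than the 1 mm per 5 N expected; the tool tilted slightly instead.
- An upward force of about 10 N appeared, which I put down to the tapered finger.
- The last wrist-camera positions for the spanner and spare lever were clearly false detections.

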